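Snap the cleaning grid back over the studs of a vegetable chopper's lid

TASK

The vegetable chopper has been washed. Take its plastic cleaning grid from the chopping board, press it down over the studs of the chopper's open lid until it is fully home at both ends under the two spring clips, and let go. Press firmly but do not force it, leave the lid lying open, and leave everything else where it is.

Things in the scene. Friction and masses are not known exactly. Their poses are not given: they have to be found in the camera images.
- grid: cleaning grid, rigid grey plastic, 55 g: lattice of 3 (x) x 4 (y) square through-sockets, 13.5 mm wide at 18 mm pitch, walls 4.5 mm; 58.5 mm wide (x), 12 mm high, 110 mm over the end tabs (y). A thumb bar stands on top at each end. Origin: middle of the underside, z up. Lies flat, bars up, on the board, long sides free for fingers. Fits either way round (half a turn is the same).
- end_a (a point): point on the grid's underside below the middle of the thumb bar at its +y end, 44.3 mm from the origin; same axes as the grid. The bar is 44 mm along x, 12.5 mm along y; its flat top is 22 mm above the underside. Beyond the bar a tab, 4 mm high, 16 mm wide, bevelled below, ends 55 mm from the grid's middle.
- end_b (a point): the same at the grid's -y end
- seat (a point): middle of the stud field, on the inner face of the open lid, 125 mm above the table. z points square out of the face and leans 30 degrees from vertical towards the container; y runs along the hinge, x up the slope. 3 (x) x 4 (y) white square studs, 11.5 mm wide, 17 mm high (last 3 mm taper to 8 mm), 18 mm pitch. Fully home, the grid's underside lies on this face, its y along this y.
- lid (a joint): hinge of the white lid, a plate 110 mm up its slope by 136 mm along the hinge with an 6 mm high rim. 0 = lying open against its stop (as at the start), positive towards closed, 2.6 closed. It swings freely off its stop if lifted.
- chopper: vegetable chopper, held to the table by suction feet: clear container with white top frame, 250 long, 140 wide, 95 mm high, on the downhill side of the open lid. Origin: on the table below the seat; x points from the container to the lid, y along the hinge. The hinge line is at x = -52 mm, 95 mm up; the container runs from there to x = -304 mm.
- board: the white chopping board, 300 (x) x 420 (y) x 10 mm, fixed. Origin: middle of its underside.
- blade_insert: leave alone: the dicing blade insert on the board, a grey plastic frame 106 (x, over its tabs) x 86 (y) x 9 mm with a fine mesh of steel blades inside and no thumb bars. Origin: middle of its underside.
- knife: leave alone: chef's knife with a black handle lying flat on the board, 315 mm long, 16 mm high; x points to its tip.
- pepper: leave alone: whole yellow pepper standing on the table, 80 mm wide, 95 mm high with its stem. Origin: middle of its underside.
- pepper_half: leave alone: half red pepper on the board, 78 mm wide, 34 mm high. Origin: middle of its underside.
- pepper_ring: leave alone: a slice of red pepper lying on the board, 62 mm wide, 8 mm high.
- peeler: leave alone: peeler on the table, 155 mm long, 14 mm high.
- clip_top_a (a point): top of the grey sprung clip beyond the +y end of the stud field, 11.5 mm above the lid's face. A grid laid squarely over the studs rests about 8 mm proud, on both clips. Push each end down, square to the face, on its thumb bar: 5 to 12 N takes it past its clip, which snaps over the tab; then it meets the face, which is stiff (about 10 N a mm). The ends can be pressed one after the other.
- clip_top_b (a point): the same, beyond the -y end of the stud field
There are look-alikes about, which are no part of the job. What is meant by the grid is not yellow, and is the smaller of those in its own colour.

How it is judged (in metres and radians):
At the end, for the whole second after the job is handed in: The grid is on the studs of the open lid, its middle within 5 mm of the seat and its long side along the hinge within 0.08 rad (either way round), the underside of both its ends within 2 mm of the lid's face, at rest; the lid still lies open (joint below 0.1 rad) (z of end_a in the frame of seat between -0.003 and 0.002 m and z of end_b in the frame of seat between -0.003 and 0.002 m and distance between grid and seat below 0.005 m and angle between the y axis of grid and the y axis of seat, either way round below 0.08 rad and value of joint lid below 0.1 rad and linear speed of grid below 0.02 m/s); the robot touches nothing.
It fails at once if the grid is forced or slammed: more than 130 N between it and the chopper, all contacts added up (contact force between grid and chopper above 130 N).
It fails at once if one of the other things (blade insert, knife, peppers, slice, peeler) is moved by more than 30 mm (distance of any of blade_insert, knife, pepper, pepper_half, pepper_ring, peeler from where it was at the start of the episode above 0.03 m).
It also fails if it takes over 61 s, if anything falls off the work surface, if the arm or the gripper's body presses on something with over 40 N, if the wrist force passes 120 N, or if a joint passes its speed limit or range.

ROBOT

A 6-joint arm with a two-finger parallel gripper is mounted at the origin on the work surface. World frame = base frame: x ahead of the robot, y to its left, z up, the work surface at z = 0. Lengths are in mm, angles in degrees, forces in N, time in s.
With the tool pointing down it reaches from about 350 to 850 mm from the base axis. Payload 8.1 kg.
Tool frame: the origin (TCP) lies at the centre of the arm's flange, where the gripper is bolted on; the fingertips stand 173 mm ahead of it and the grasp point (between the pads) lies 155 mm ahead of it; z points along the fingers, y is the line along which they close (so a half turn about z gives the same grasp; the last joint's range is limited). The gripper opens to 85 mm and grips with 20 to 120 N. Pads are 22 mm wide; open, the fingers measure 114 mm over their backs; the gripper's body (76 mm by 85 mm) begins 54 mm behind the grasp point. The pads swing forward as they close: fully open they stand 13 mm farther back than shut.
Start: joints at [-4.893, 7.471, 85.268, -0, 87.261, -4.893], TCP at [600.006, 0.022, 404.692] pointing down, gripper open.
Joint ranges: [-169.43, 169.43], [-51.17, 129.36], [1.28, 143.12], [-76.62, 256.62], [0, 156.53], [-152.29, 152.29]. Speed limits (degrees/s): [136.94, 136.94, 159.86, 180, 180, 180].

INTERFACE

Orientations are given as [roll, pitch, yaw] about the fixed x, y, z axes, in that order (R = Rz(yaw) Ry(pitch) Rx(roll)).
In Python, from bench import * gives the robot as it stands.
- The arm moves only by the shell command python3 -m jog 'ROWS' [FORCE]. ROWS is text: rows parted by semicolons, each of 7 numbers parted by spaces: the shift along the tool's x, y, z scaled (see below), then the turn, a rotation vector about the tool's x, y, z scaled (see below), then the closure, from -1 (fully open) to 1 (shut). In form: tx ty tz wx wy wz hand; .... A call has 1 to 5 rows; each row shifts and turns the commanded pose from where the row before left it, along the tool's axes as they then stand; what a row does not reach is not made up. The controller multiplies each number of a shift by 0.1 m and each number of a turn by 60 degrees. A row lasts 1/8 s, in which the tool goes at most 62.5 mm and 10.7 degrees, less where a joint would pass 70% of its speed; a pose out of reach is approached as far as the arm can. A call with a number of a shift or a turn outside -1 to 1 is refused whole. A call with a gripper value outside its range is refused whole. The fingers move at their own pace and stop on an object; FORCE is the grip in N (left out, the last holds). Time passes only in rows, so rows that do not move let the fingers close. It gives the time, the measured TCP pose, the force, the opening and the grip force at its end, in the units of the state.
- sense(): the state, without advancing time (a new reading comes with each control period).
- snapshot(name): name is "scene" or "side" or "wrist"; returns a dict with "img" (384x512x3 uint8, red, green, blue), "fx", "fy", "cx", "cy" (pixels), "extrinsics" (4x4, takes a point from camera to world coordinates). Camera axes: x right, y down, z forward; pixel columns grow to the right and rows downward; lengths in mm; the calibration is good to about 2 mm. A picture is of the moment at which its call begins. There is no depth.
- hand_in(): hands the job in; it is judged then, once.
The state is a dict: "time": time; "joint_pos": joint angles; "qd": joint speeds; "joint_efforts": joint torques, N m; "tool_pos": TCP position; "tcp_rot": TCP orientation; "ft_force": force on the tool from outside, world axes, zero at the start; "wrist_torque": the same for the moment, N m; "finger_gap": finger opening in mm; "grip_force": force on a finger pad.
Only numpy, scipy, OpenCV 4.12 (cv2) and the standard library are available. Lean on these libraries where they do the work, as an engineer would, in place of code of your own. Each camera call takes 0.05 s, during which the arm holds its last target. There are 200 camera calls.

## Working session

There is one attempt and no reset: what is moved stays moved. The work goes in short steps, Python scripts to look and compute and a shell command to move; the robot and the scene stay as the last step left them, time stands still between calls to the robot, and variables do not carry over. Pictures are saved under pics/ and viewed, at most 10 in all, crops included, and the job is handed in when it is done.

```bash
ls; mkdir -p pics; cat > h.py <<'E'
from bench import *
import numpy as np, cv2
from scipy.spatial.transform import Rotation as R
def ray(s,u,v):
    E=np.array(s["extrinsics"]);d=E[:3,:3]@np.array([(u-s["cx"])/s["fx"],(v-s["cy"])/s["fy"],1.]);return E[:3,3],d
def onz(s,u,v,z):
    o,d=ray(s,u,v);return o+d*(z-o[2])/d[2]
def proj(s,p):
    E=np.array(s["extrinsics"]);q=E[:3,:3].T@(np.array(p)-E[:3,3]);return np.array([s["fx"]*q[0]/q[2]+s["cx"],s["fy"]*q[1]/q[2]+s["cy"]])
def save(s,n,f=1.5):
    cv2.imwrite("pics/"+n,cv2.resize(s["img"][:,:,::-1],None,fx=f,fy=f,interpolation=cv2.INTER_CUBIC))
E
python3 - <<'E'
from h import *
import pickle
a=snapshot("scene");b=snapshot("side")
pickle.dump((a,b),open("s0.pkl","wb"))
save(a,"a.png");save(b,"b.png")
for s in(a,b):print(s["fx"],s["cx"],np.round(s["extrinsics"],3))
print(sense())
E
```

```text
pics
385.5711830452604 258.7961409279259 [[-2.10000e-02  5.93000e-01 -8.05000e-01  1.46977e+03]
 [ 1.00000e+00  2.00000e-02 -1.20000e-02 -1.60339e+02]
 [ 9.00000e-03 -8.05000e-01 -5.93000e-01  8.51915e+02]
 [ 0.00000e+00  0.00000e+00  0.00000e+00  1.00000e+00]]
411.1833441319691 254.55953954265033 [[ 9.90000e-01 -8.60000e-02  1.14000e-01  3.72080e+02]
 [-1.43000e-01 -6.55000e-01  7.42000e-01 -9.14718e+02]
 [ 1.10000e-02 -7.50000e-01 -6.61000e-01  7.98521e+02]
 [ 0.00000e+00  0.00000e+00  0.00000e+00  1.00000e+00]]
{'time': 0.1, 'joint_pos': array([-4.89285876e+00,  7.51218521e+00,  8.53232191e+01, -5.27834385e-04,
        8.72618641e+01, -4.89454482e+00]), 'qd': array([-0.01529561, -0.11979287, -0.08319807,  0.01513565,  0.11563323,
        0.06508762]), 'joint_efforts': array([ 1.52257860e-03, -5.70947063e+01, -5.01941299e+01, -1.80579236e-04,
        8.16394575e-03,  5.26326357e-05]), 'tool_pos': array([5.99794578e+02, 4.02625444e-02, 4.03732726e+02]), 'tcp_rot': array([-1.79903041e+02, -7.77387534e-03,  9.00017051e+01]), 'ft_force': array([-1.12417884,  1.08710145,  1.02684527]), 'wrist_torque': array([-0.03126381, -0.00045305, -0.03805717]), 'grip_force': 0.0, 'finger_gap': 85.44450140537667}
```

View pics/a.png

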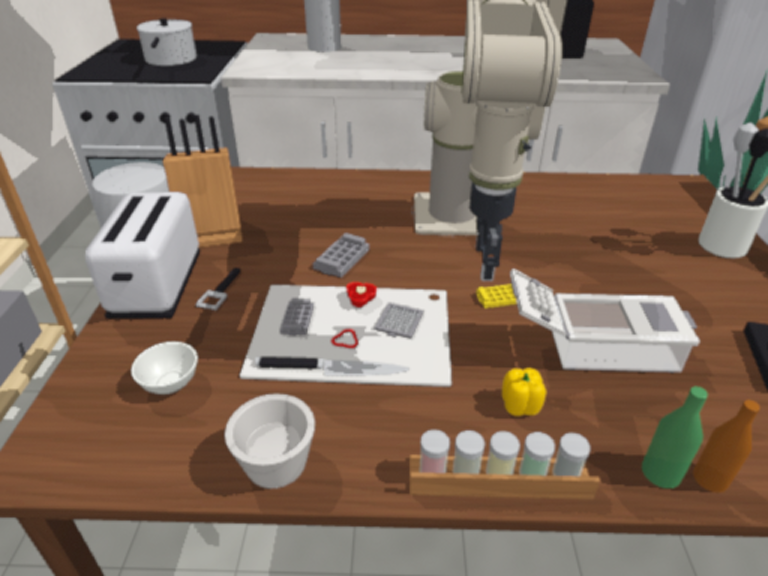

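View pics/b.png

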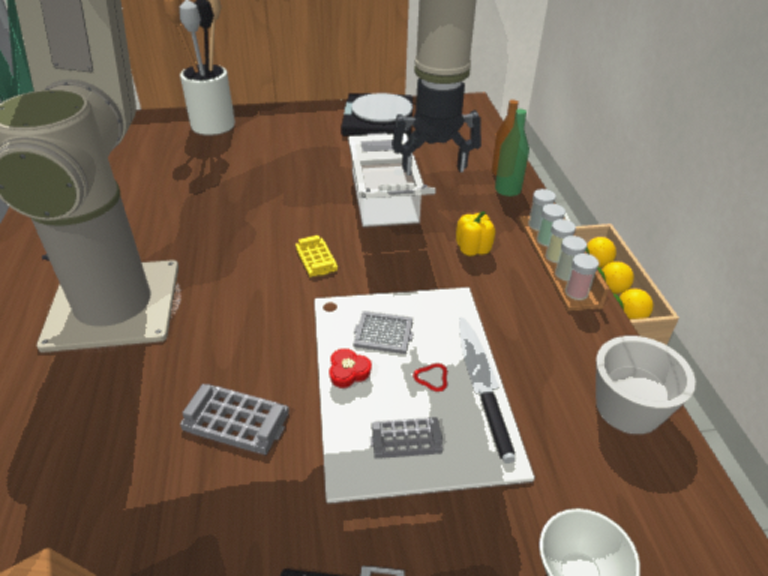

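Both views show four look-alikes. In scene.png (×1.5) pixels:
- Grey grid with thumb bars on the board: (297,316), side (407,436).
- Blade insert, a fine mesh without bars: (400,320), side (384,332).
- Larger grey grid on the table: (342,254), side (235,418).
- Yellow grid: (495,296), side (316,256).

I choose the first, since it is on the board, has bars and is the smaller grey one. The lid is at (538,300) in scene, and the container lies towards +y.

```bash
python3 - <<'E'
from h import *
import pickle
a,b=pickle.load(open("s0.pkl","rb"))
for n,s,(u,v),z in[("grid a",a,(297,316),22),("grid b",b,(407,436),22),("big a",a,(342,254),15),("big b",b,(235,418),15),("insert",b,(384,332),19),
 ("lid a",a,(540,300),135),("lid b",b,(395,189),135)]:
    print(n,np.round(onz(s,u/1.5,v/1.5,z),0))
# grey mask on the board in the side view
im=b["img"].astype(int);m=((im.max(2)-im.min(2)<25)&(im.max(2)<165)&(im.max(2)>40)).astype(np.uint8)
r=np.zeros_like(m);r[270:312,240:300]=1
m=cv2.morphologyEx(m*r,cv2.MORPH_CLOSE,np.ones((5,5)))
cs,_=cv2.findContours(m,0,2);c=max(cs,key=cv2.contourArea)
q=np.array([onz(b,*p[0],20)[:2] for p in c],np.float32)
print(cv2.minAreaRect(q))
w=cv2.resize(b["img"][255:320,230:310,::-1],None,fx=5,fy=5,interpolation=2)
l=cv2.resize(a["img"][170:255,325:480,::-1],None,fx=4,fy=4,interpolation=2)
k=np.zeros((345+340,620,3),np.uint8)
k=np.zeros((600,800,3),np.uint8);k[:260,:320]=w[:260,:320];k[260:,:620]=l[:340];cv2.imwrite("pics/c.png",k)
E
```

```text
grid a [ 499. -374.   22.]
grid b [ 496. -381.   22.]
big a [ 243. -297.   15.]
big b [ 239. -308.   15.]
insert [ 494. -159.   19.]
lid a [568. 129. 135.]
lid b [555. 119. 135.]
((496.2947082519531, -382.1917724609375), (66.61322021484375, 112.74707794189453), 88.16392517089844)
```

View pics/c.png

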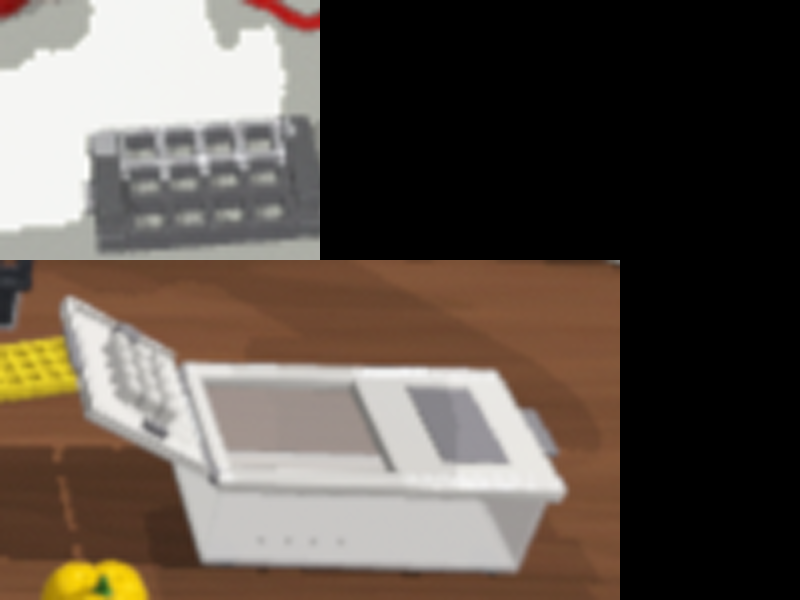

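The crop confirms the choice: 4×3 open sockets with a bar at each end, long side along world x, near (497,−378). The stud field and the grey clip pads are visible on the lid. Next I look at the lid from close by with the wrist camera.

```bash
python3 -m jog '0.6 -0.2 0 0 0 0 -1; 0.6 -0.2 0 0 0 0 -1; 0.2 0 0 0 0 0 -1; 0 0 0 0 0 0 -1'; python3 - <<'E'
from h import *
import pickle
s=snapshot("wrist");pickle.dump(s,open("w1.pkl","wb"));save(s,"w1.png")
print(s["fx"],np.round(s["extrinsics"],3),sense()["tool_pos"],sense()["tcp_rot"])
E
```

```text
time: 0.6
tool_pos: [560.3, 139.8, 404.4]
tcp_rot: [-180.0, 0.0, 90.1]
ft_force: [0.5, 0.3, -0.4]
finger_gap: 85.4
grip_force: 0.0
287.3584067510568 [[ 1.00000e+00  2.00000e-03  1.00000e-03  5.59973e+02]
 [ 2.00000e-03 -9.45000e-01 -3.27000e-01  2.23628e+02]
 [-0.00000e+00  3.27000e-01 -9.45000e-01  3.73313e+02]
 [ 0.00000e+00  0.00000e+00  0.00000e+00  1.00000e+00]] [560.61474044 138.65850251 404.40881021] [-1.79982424e+02  3.99113129e-02  9.00682217e+01]
```

View pics/w1.png

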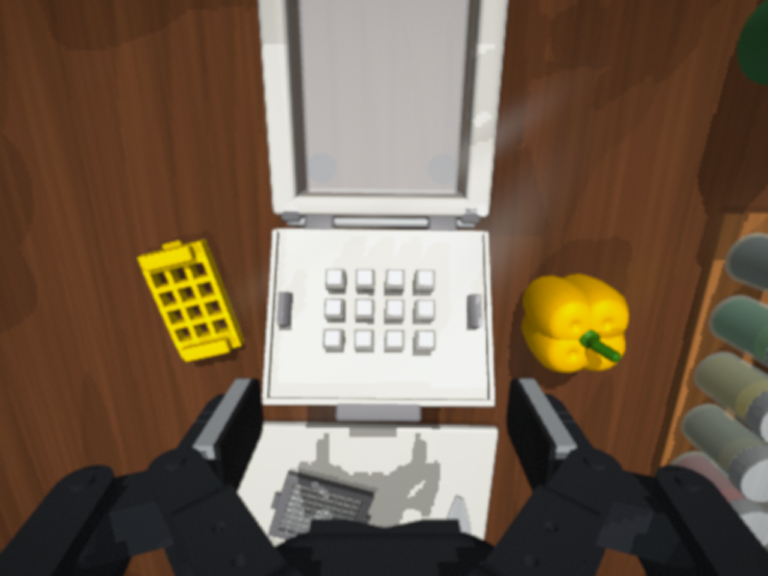

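The wrist view looks straight down on the lid. Stud tops fill (336..426, 279..340), the grey clips are at (285,309) and (475,311), and the hinge is at the top. I now fit the seat's x, y and yaw from the stud tops, with the slope and height as given.

```bash
python3 - <<'E'
from h import *
import pickle
from scipy.optimize import least_squares
s=pickle.load(open("w1.pkl","rb"))
def seat(x,y,yaw,z=125):
    t=np.radians(30);Y=np.array([np.cos(yaw),np.sin(yaw),0]);h=np.array([Y[1],-Y[0],0]) # chopper x (horizontal), -> lid
    X=h*np.cos(t)+np.array([0,0,np.sin(t)]);Z=np.cross(X,Y)
    return np.array([x,y,z]),np.c_[X,Y,Z]
P=np.array([[(i-1)*18,(j-1.5)*18,17] for i in range(3) for j in range(4)],float)
pr=lambda p,Q:np.array([proj(s,p[0]+p[1]@q) for q in Q])
c=np.array([[u,v] for v0,us in[(280,(336,366,396,426)),(309,(334,364,395,426)),(339,(333,364,395,426))] for u,v in[(x,v0) for x in us]])/1.5
f=lambda v:(pr(seat(*v),P)-c).ravel()
r=least_squares(f,[562,125,0]);print("manual",r.x,np.abs(r.fun).max(),seat(*r.x)[1].round(2))
r=least_squares(f,[562,125,0,125]);print("with z",r.x,np.abs(r.fun).max())
g=s["img"].min(2).astype(int)
m=((s["img"].astype(int).max(2)<150)).astype(np.uint8)
for box in[(183,190,198,222),(308,190,324,222)]:
    u0,v0,u1,v1=box;k=m[v0:v1,u0:u1];n=cv2.moments(k,True);print("clip",n["m10"]/n["m00"]+u0,n["m01"]/n["m00"]+v0,n["m00"])
print("pred clip",pr(seat(*r.x[:3]),np.array([[0,-58,11.5],[0,58,11.5]])))
k=cv2.resize(s["img"][170:245,200:300,::-1],None,fx=7,fy=7,interpolation=0)
p=seat(*least_squares(f,[562,125,0]).x)
for h,col in((17,(0,0,255)),):
  for i in range(3):
    for j in range(4):
      q=np.array([[(i-1)*18+a,(j-1.5)*18+b,17] for a,b in((-4,-4),(4,-4),(4,4),(-4,4))])
      cv2.polylines(k,[np.int32((pr(p,q)+.5-[200,170])*7)],True,col)
cv2.imwrite("pics/w1c.png",k)
E
```

```text
manual [ 5.57702362e+02  1.24191479e+02 -5.70540605e-03] 1.006039087893953 [[-0.    1.    0.  ]
 [-0.87 -0.01  0.5 ]
 [ 0.5   0.    0.87]]
with z [ 5.57652913e+02  1.22204418e+02 -5.75482675e-03  1.19872854e+02] 0.6213041814316682
clip 190.49032258064517 206.78064516129032 155.0
clip 314.432 208.208 125.0
pred clip [[188.3667823  208.56252807]
 [318.30498469 209.56192567]]
```

View pics/w1c.png

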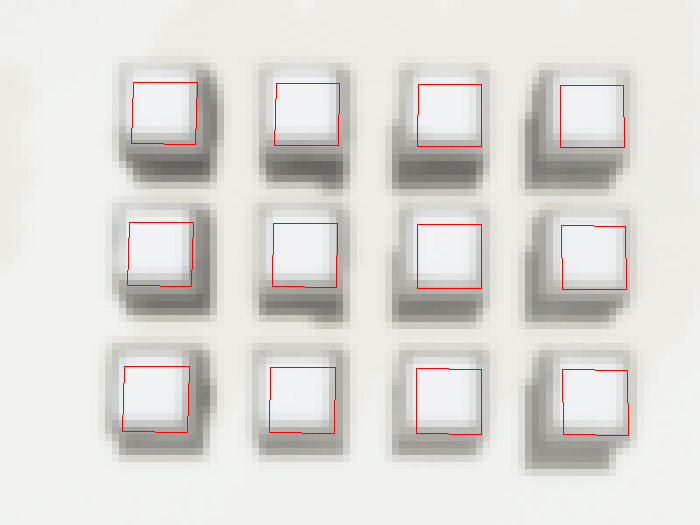

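The bright stud tops are clear, and sit about 0.7 px up and left of my hand-picked fit. I refit on thresholded tops.

```bash
cat >> h.py <<'E'
from scipy.optimize import least_squares
def seat(x,y,yaw,z=125):
    t=np.radians(30);Y=np.array([np.cos(yaw),np.sin(yaw),0]);h=np.array([Y[1],-Y[0],0])
    X=h*np.cos(t)+np.array([0,0,np.sin(t)])
    return np.array([x,y,z]),np.c_[X,Y,np.cross(X,Y)]
E
python3 - <<'E'
from h import *
import pickle
s=pickle.load(open("w1.pkl","rb"))
P=np.array([[(i-1)*18,(j-1.5)*18,17] for i in range(3) for j in range(4)],float)
pr=lambda p,Q:np.array([proj(s,p[0]+p[1]@q) for q in Q])
p0=seat(557.7,124.2,-.0057);c0=pr(p0,P)-.7
# blueish-white tops: blue>=238
b=s["img"][:,:,2].astype(float);c=[]
for u,v in c0:
    u0,v0=int(round(u))-8,int(round(v))-8;k=cv2.resize(b[v0:v0+17,u0:u0+17],None,fx=8,fy=8,interpolation=2)
    m=(k>238).astype(np.uint8);n,l,st,ce=cv2.connectedComponentsWithStats(m)
    i=l[68,68] or 1;c.append(np.r_[u0+(ce[i]+.5)/8-.5,v0+(0)] if 0 else [u0+(ce[i][0]+.5)/8-.5,v0+(ce[i][1]+.5)/8-.5]);print(st[i][2:]/8,end=' ')
c=np.array(c);print()
for x0 in([557,124,0],[557,124,0,125]):
    r=least_squares(lambda v:(pr(seat(*v),P)-c).ravel(),x0,loss="soft_l1",f_scale=.3);print(r.x,np.abs(pr(seat(*r.x),P)-c).max(0))
E
```

```text
[  7.25   7.25 396.75] [  7.625   7.25  427.   ] [  7.625   7.375 420.25 ] [  7.      7.125 381.375] [  7.75   7.5  423.  ] [  7.5     7.375 428.5  ] [  7.625   7.625 426.25 ] [  7.25   7.25 398.25] [  7.75    7.625 451.875] [  7.875   7.375 437.625] [  7.5     7.25  420.375] [  7.5     7.625 432.625] 
[ 5.56955597e+02  1.25549084e+02 -8.77902762e-03] [0.13918777 0.09943331]
[ 5.56952112e+02  1.25444215e+02 -8.78133872e-03  1.24725572e+02] [0.12697316 0.09893101]
```

```bash
python3 -m jog '-0.58 -0.07 0 0 0 0 -1; -0.58 -0.07 0 0 0 0 -1; -0.58 -0.07 0 0 0 0 -1; -0.58 -0.07 0 0 0 0 -1; -0.58 -0.07 0 0 0 0 -1' && python3 -m jog '-0.58 -0.07 0 0 0 0 -1; -0.58 -0.07 0 0 0 0 -1; -0.58 -0.07 0 0 0 0 -1; -0.58 -0.07 0 0 0 0 -1; 0 0 0 0 0 0.16 -1' && python3 -m jog '0 0 0 0 0 0.17 -1; 0 0 0 0 0 0.17 -1; 0 0 0 0 0 0.17 -1; 0 0 0 0 0 0.17 -1; 0 0 0 0 0 0.17 -1' && python3 -m jog '0 0 0 0 0 0.17 -1; 0 0 0 0 0 0.17 -1; 0 0 0 0 0 0.15 -1; 0 0 0.4 0 0 0 -1; 0 0 0 0 0 0 -1'
```

```text
time: 1.27
tool_pos: [524.5, -155.0, 404.7]
tcp_rot: [-180.0, 0.0, 89.9]
ft_force: [0.9, 0.4, -0.0]
finger_gap: 84.8
grip_force: 0.0
time: 1.9
tool_pos: [494.7, -389.2, 403.6]
tcp_rot: [-179.9, 0.1, 79.9]
ft_force: [0.5, 2.0, 0.1]
finger_gap: 85.5
grip_force: 0.0
time: 2.52
tool_pos: [496.3, -385.2, 404.3]
tcp_rot: [-180.0, 0.0, 28.9]
ft_force: [-0.4, 0.6, -0.1]
finger_gap: 85.4
grip_force: 0.0
time: 3.15
tool_pos: [495.5, -384.0, 360.5]
tcp_rot: [-179.7, 0.3, -0.1]
ft_force: [0.1, 0.5, -0.2]
finger_gap: 85.5
grip_force: 0.0
```

```bash
python3 - <<'E'
from h import *
import pickle
s=snapshot("wrist");pickle.dump(s,open("w2.pkl","wb"));save(s,"w2.png")
print(sense()["tool_pos"],sense()["tcp_rot"],sense()["joint_pos"])
E
```

```text
[ 496.11425099 -384.20895901  362.88357816] [-1.79843522e+02  2.02159219e-01 -8.41004226e-02] [-4.24294609e+01  1.30405848e+01  8.34117916e+01 -2.06411953e-02
  8.38024428e+01  4.76571896e+01]
```

View pics/w2.png

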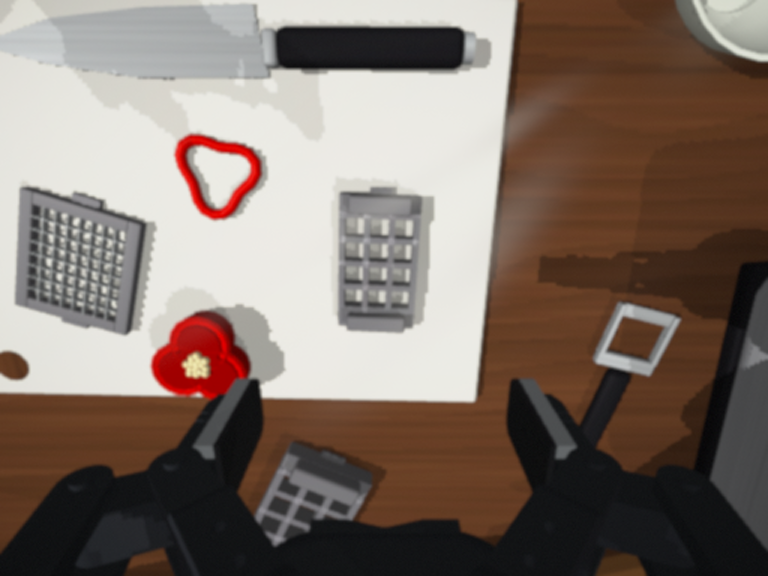

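The grid is at (380,258) in the wrist view, long axis nearly along world x, with free space on both long sides. I take an enlarged crop to pick its corners.

```bash
python3 - <<'E'
import pickle,cv2,numpy as np
s=pickle.load(open("w2.pkl","rb"));k=cv2.resize(s["img"][120:226,215:291,::-1],None,fx=7.5,fy=5.6,interpolation=0)
k=cv2.resize(s["img"][121:226,210:300,::-1],None,fx=5.7,fy=5.7,interpolation=0);cv2.imwrite("pics/w2c.png",k)
E
```

```text
(no output)
```

View pics/w2c.png

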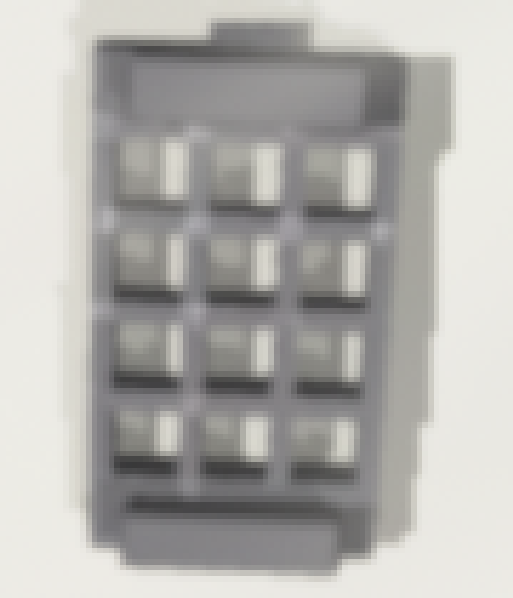

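```bash
python3 - <<'E'
from h import *
import pickle
s=pickle.load(open("w2.pkl","rb"))
g=lambda x,y,z:onz(s,x/5.7+209.5,y/5.7+120.5,z)[:2]
A,B=g(247.5,93,32),g(231,545,32);d=A-B
print("centre",(A+B)/2,"len (88.6)",np.linalg.norm(d),"yaw of long axis",np.degrees(np.arctan2(d[1],d[0])))
print("bar lens (44)",np.linalg.norm(g(132,93,32)-g(363.5,93,32)),np.linalg.norm(g(123,545,32)-g(338,545,32)))
# lattice top intersections z=22: left col wall mid / sides
L,Rr=g(93,300,22),g(388,300,22);print("width (58.5)",np.linalg.norm(L-Rr),(L+Rr)/2)
print(sense()["tool_pos"])
E
```

```text
centre [ 493.94593743 -377.79387028] len (88.6) 88.3438893400414 yaw of long axis -2.4319349121042477
bar lens (44) 41.540912659814865 42.43400270519782
width (58.5) 57.09240474288822 [ 497.04432664 -377.91661399]
[ 496.11425099 -384.20895901  362.88357816]
```

```bash
python3 -m jog '-0.02 -0.063 0 0 0 0.039 -1; 0 0 0.5 0 0 0 -1; 0 0 0.5 0 0 0 -1; 0 0 0.5 0 0 0 -1; 0 0 0 0 0 0 -1' 40 && python3 -m jog '0 0 0.25 0 0 0 -1; 0 0 0 0 0 0 -1' && for i in 1 ; do python3 -m jog '0 0 0.05 0 0 0 -1; 0 0 0 0 0 0 -1'; python3 -m jog '0 0 0.03 0 0 0 -1; 0 0 0 0 0 0 -1' ; done
```

```text
time: 3.82
tool_pos: [493.7, -376.4, 211.3]
tcp_rot: [-179.7, 0.4, -2.4]
ft_force: [-1.0, -0.2, 0.3]
finger_gap: 85.6
grip_force: 0.0
time: 4.08
tool_pos: [495.7, -377.7, 191.3]
tcp_rot: [180.0, -0.0, -2.4]
ft_force: [1.0, 1.1, -0.1]
finger_gap: 85.5
grip_force: 0.0
time: 4.32
tool_pos: [495.9, -377.6, 186.3]
tcp_rot: [179.9, -0.1, -2.3]
ft_force: [0.2, 0.0, -0.2]
finger_gap: 85.6
grip_force: 0.0
time: 4.58
tool_pos: [495.4, -377.0, 181.7]
tcp_rot: [-180.0, 0.0, -2.3]
ft_force: [0.4, 0.0, 0.5]
finger_gap: 85.4
grip_force: 0.0
```

```bash
python3 -m jog '0 0 0.04 0 0 0 -1; 0 0 0 0 0 0 -1'; python3 -m jog '0 0 0.03 0 0 0 -1; 0 0 0 0 0 0 -1';python3 -m jog '0 0 0.02 0 0 0 -1; 0 0 0 0 0 0 -1'
```

```text
time: 4.82
tool_pos: [495.3, -376.9, 177.1]
tcp_rot: [-180.0, 0.0, -2.3]
ft_force: [-0.4, 0.0, -0.0]
finger_gap: 85.2
grip_force: 0.0
time: 5.08
tool_pos: [495.3, -377.0, 174.3]
tcp_rot: [-180.0, 0.0, -2.3]
ft_force: [0.3, -0.6, -0.7]
finger_gap: 84.9
grip_force: 0.0
time: 5.32
tool_pos: [495.4, -377.1, 172.5]
tcp_rot: [-180.0, 0.0, -2.3]
ft_force: [0.5, -0.0, 0.2]
finger_gap: 85.3
grip_force: 0.0
```

Open tips clear the board at TCP 172.5, so 173 mm is the shut length and about 168 mm applies at the grip opening. I rise to about 181 and close.

```bash
python3 -m jog '0 0 -0.085 0 0 0 -1; 0 0 0 0 0 0 1; 0 0 0 0 0 0 1; 0 0 0 0 0 0 1; 0 0 0 0 0 0 1' 50; python3 -m jog '0 0 0 0 0 0 1; 0 0 0 0 0 0 1;0 0 0 0 0 0 1; 0 0 0 0 0 0 1' 80
```

```text
time: 5.95
tool_pos: [495.9, -377.5, 182.2]
tcp_rot: [179.9, -0.1, -2.3]
ft_force: [-0.7, 0.6, 6.2]
finger_gap: 57.4
grip_force: 53.8
time: 6.45
tool_pos: [496.0, -377.6, 182.5]
tcp_rot: [179.9, -0.1, -2.3]
ft_force: [-0.7, 1.1, 7.9]
finger_gap: 56.0
grip_force: 85.1
```

```bash
python3 -m jog '0 0 -0.3 0 0 0 1; 0 0 -0.5 0 0 0 1; 0 0 -0.6 0 0 0 1; 0 0 -0.6 0 0 -0.031 1; 0 0 0 0 0 0 1' && python3 -m jog '0.06 -0.5 0 0 0 0 1; 0.06 -0.58 0 0 0 0 1; 0.06 -0.58 0 0 0 0 1; 0.06 -0.58 0 0 0 0 1; 0.06 -0.58 0 0 0 0 1' && python3 -m jog '0.06 -0.58 0 0 0 0 1; 0.06 -0.58 0 0 0 0 1; 0.06 -0.58 0 0 0 0 1; 0.06 -0.58 0 0 0 0 1; 0.06 -0.58 0 0 0 0 1' && python3 -m jog '0.03 -0.38 0 0 0 0 1; 0 0 0 -0.17 0 0 1; 0 0 0 -0.17 0 0 1; 0 0 0 -0.16 0 0 1; 0 0 0 0 0 0 1'; python3 - <<'E'
from h import *
import pickle
pickle.dump(snapshot("wrist"),open("w3.pkl","wb"))
t=sense();print(t)
p,M=seat(557,125.5,-.0088);T=R.from_euler("xyz",t["tcp_rot"],degrees=True).as_matrix()
G=np.c_[M[:,1],M[:,0],-M[:,2]]
print("turn/60",(R.from_matrix(T.T@G).as_rotvec(True)/60).round(4))
tcp=p+M[:,2]*172; print("TCP rel in seat frame",M.T@(t["tool_pos"]-tcp), "tool shift/100 to 30mm above", T.T@(tcp+M[:,2]*30-t["tool_pos"])/100)
E
```

```text
time: 7.08
tool_pos: [496.7, -378.1, 388.7]
tcp_rot: [179.5, -0.5, -0.5]
ft_force: [0.2, -0.5, 0.4]
finger_gap: 55.8
grip_force: 84.9
time: 7.7
tool_pos: [527.4, -93.5, 380.0]
tcp_rot: [-180.0, 0.1, -0.5]
ft_force: [0.3, -0.2, -0.5]
finger_gap: 56.0
grip_force: 84.9
time: 8.32
tool_pos: [559.9, 196.3, 380.0]
tcp_rot: [180.0, 0.1, -0.5]
ft_force: [1.2, -0.6, -0.4]
finger_gap: 56.2
grip_force: 84.9
time: 8.95
tool_pos: [563.0, 233.4, 378.7]
tcp_rot: [149.9, 0.2, -0.4]
ft_force: [0.1, 0.8, -0.5]
finger_gap: 55.9
grip_force: 85.0
{'time': 9.0, 'joint_pos': array([ 25.69798139,  17.09416634,  79.59536712, -26.70018613,
        96.81297147, 116.01901754]), 'qd': array([-1.29727102, -1.55649163, -0.19042946,  1.30869128, -0.57824022,
       -0.16161177]), 'joint_efforts': array([  0.66304738, -62.9364109 , -48.08634996,  -4.00540709,
         1.995667  ,   0.1418132 ]), 'tool_pos': array([563.25168712, 233.10419305, 379.26571121]), 'tcp_rot': array([150.13564937,   0.15880465,  -0.39288435]), 'ft_force': array([-0.00367583, -0.2242253 , -0.00623991]), 'wrist_torque': array([0.22603913, 0.04036995, 0.01531578]), 'grip_force': 85.02166271209717, 'finger_gap': 55.796872055282435}
turn/60 [-0.0023  0.0014  0.0029]
TCP rel in seat frame [ 33.90085545   5.30454038 102.02808561] tool shift/100 to 30mm above [-0.05097568 -0.33746368  0.72115524]
```

```bash
python3 - <<'E'
from h import *
import pickle
save(pickle.load(open("w3.pkl","rb")),"w3.png")
E
```

```text
(no output)
```

View pics/w3.png

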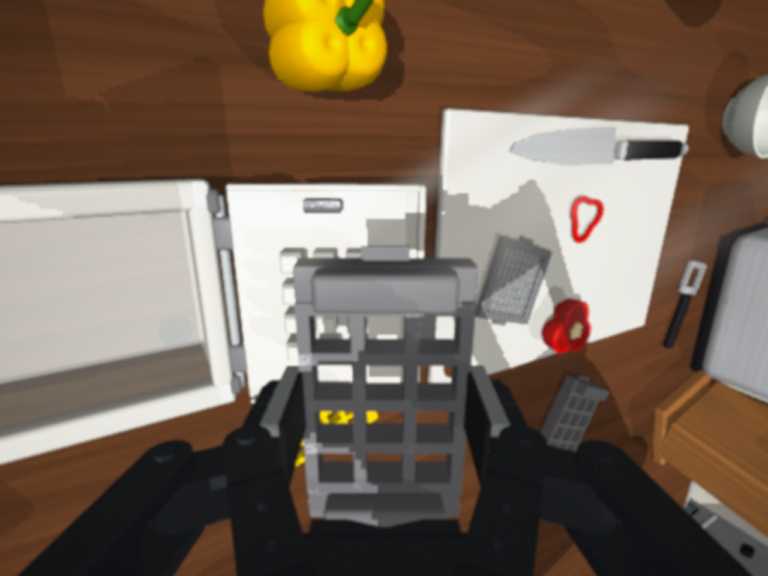

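The grid is held squarely, with bars at (386,291) and (386,505), and the stud field behind it. I compute its offset in the tool frame.

```bash
python3 - <<'E'
from h import *
import pickle
s=pickle.load(open("w3.pkl","rb"));t=sense();T=R.from_euler("xyz",t["tcp_rot"],degrees=True).as_matrix()
def ont(u,v,z):
    o,d=ray(s,(u+.5)/1.5-.5,(v+.5)/1.5-.5);o=T.T@(o-t["tool_pos"]);d=T.T@d;return o+d*(z-o[2])/d[2]
for z in(146,150,154):
    q=[ont(u,v,z) for u,v in((315,276),(458,276),(316,309),(458,309))]
    print(z,"bar top",np.round(q,1).tolist(),"w",q[1][1]-q[0][1],"mid",np.mean(q,0).round(1))
# lattice cross walls: centre wall lines at x rows
for v in(348,400,452):print("wall",v,ont(386,v,160).round(1))
b=s["img"].astype(int).sum(2)//3
print(b[225:345:1,265].tolist())
E
```

```text
146 bar top [[49.3, -19.1, 146.0], [49.3, 20.5, 146.0], [39.5, -19.3, 146.0], [39.5, 21.1, 146.0]] w 39.62000486925673 mid [ 44.4   0.8 146. ]
150 bar top [[48.1, -19.8, 150.0], [48.1, 21.2, 150.0], [38.0, -20.0, 150.0], [38.0, 21.8, 150.0]] w 41.00557512070337 mid [ 43.1   0.8 150. ]
154 bar top [[46.9, -20.4, 154.0], [46.9, 22.0, 154.0], [36.4, -20.7, 154.0], [36.4, 22.6, 154.0]] w 42.39114537215002 mid [ 41.7   0.9 154. ]
wall 348 [ 20.3   0.7 160. ]
wall 400 [  0.5   0.7 160. ]
wall 452 [-21.3   0.8 160. ]
[142, 99, 73, 68, 68, 69, 67, 67, 66, 67, 70, 76, 79, 79, 79, 78, 78, 82, 103, 132, 149, 153, 154, 153, 155, 169, 212, 236, 237, 214, 145, 81, 59, 58, 57, 58, 57, 56, 56, 56, 57, 65, 76, 82, 82, 83, 84, 82, 81, 80, 73, 70, 67, 66, 68, 69, 69, 63, 57, 56, 55, 55, 54, 55, 55, 55, 56, 54, 55, 58, 70, 79, 82, 82, 82, 82, 82, 78, 72, 68, 69, 67, 62, 57, 55, 54, 54, 55, 55, 55, 55, 54, 54, 54, 54, 55, 57, 64, 70, 72, 71, 71, 69, 62, 54, 53, 53, 53, 54, 54, 54, 54, 55, 55, 58, 62, 68, 72, 76, 77]
```

```bash
python3 - <<'E'
from h import *
import pickle
s=pickle.load(open("w3.pkl","rb"));p=seat(557,125.5,-.0088)
u0,v0,f=180,125,6
k=cv2.resize(s["img"][v0:v0+95,u0:u0+130,::-1],None,fx=f,fy=f,interpolation=0)
for i in range(3):
  for j in range(4):
    q=[proj(s,p[0]+p[1]@np.array([(i-1)*18+a,(j-1.5)*18+b,17])) for a,b in((-4,-4),(4,-4),(4,4),(-4,4))]
    cv2.polylines(k,[np.int32((np.array(q)+.5-[u0,v0])*f)],True,(0,0,255))
q=[proj(s,p[0]+p[1]@np.array([0,y,11.5])) for y in(54,60)];cv2.polylines(k,[np.int32((np.array(q)+.5-[u0,v0])*f)],True,(0,0,255))
cv2.imwrite("pics/w3c.png",k)
E
```

```text
(no output)
```

View pics/w3c.png

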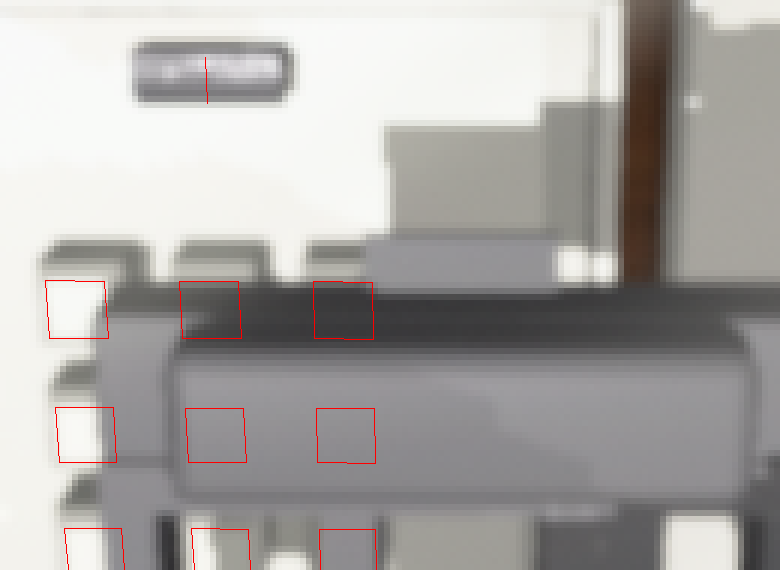

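Overlay and stud tops agree within half a pixel from a second orientation, so the seat estimate and camera are sound. The left-column tops are at about (76,310) and (86,435) in the crop. Now I move to 30 mm above.

```bash
cat > rel.py <<'E'
from h import *
a=[]
for i in range(4):
    a.append(sense());snapshot("wrist") if i<3 else 0
p,M=seat(557,125.5,-.0088)
tp=np.mean([t["tool_pos"] for t in a],0)
print("TCP in seat frame (want -.5,1.7,172)",(M.T@(tp-p)).round(1),"F seat frame",(M.T@np.mean([t["ft_force"] for t in a],0)).round(1),"gap",round(a[-1]["finger_gap"],1))
T=R.from_euler("xyz",a[-1]["tcp_rot"],degrees=True).as_matrix()
print("turn/60",(R.from_matrix(T.T@np.c_[M[:,1],M[:,0],-M[:,2]]).as_rotvec(True)/60).round(4))
E
python3 -m jog '-0.018 -0.172 0.36 0 0 0 1; -0.018 -0.172 0.36 0 0 0 1; 0 0 0 0 0 0 1; 0 0 0 0 0 0 1' && python3 rel.py
```

```text
time: 9.5
tool_pos: [560.5, 226.0, 303.4]
tcp_rot: [150.1, -0.1, -0.5]
ft_force: [0.6, -0.1, -0.2]
finger_gap: 56.1
grip_force: 85.0
TCP in seat frame (want -.5,1.7,172) [  2.2   2.8 205.4] F seat frame [-0.6  0.1  0.2] gap 56.2
turn/60 [-0.0021 -0.0031 -0.0015]
```

```bash
python3 -m jog '-0.011 -0.027 0.12 0 0 0 1; 0 0 0 0 0 0 1; 0 0 0 0 0 0 1' && python3 rel.py
```

```text
time: 10.02
tool_pos: [558.7, 222.5, 289.6]
tcp_rot: [150.0, 0.0, -0.5]
ft_force: [-0.2, 0.8, 0.0]
finger_gap: 56.1
grip_force: 85.0
TCP in seat frame (want -.5,1.7,172) [ -1.6   0.9 191.3] F seat frame [-0.5 -0.2 -0.3] gap 56.2
turn/60 [-0.0001 -0.0004  0.0003]
```

```bash
python3 -m jog '0.007 0.009 0.03 0 0 0 1; 0 0 0 0 0 0 1; 0 0 0 0 0 0 1' && python3 rel.py;  python3 -m jog '0 0 0.03 0 0 0 1; 0 0 0 0 0 0 1' && python3 rel.py; 
```

```text
time: 10.55
tool_pos: [559.5, 220.2, 287.7]
tcp_rot: [150.0, 0.0, -0.5]
ft_force: [0.4, 0.3, -0.3]
finger_gap: 55.9
grip_force: 85.0
TCP in seat frame (want -.5,1.7,172) [ -0.7   1.7 188.3] F seat frame [-0.5 -0.3  0.1] gap 56.1
turn/60 [-0.     -0.0003  0.0003]
time: 10.95
tool_pos: [559.3, 218.6, 284.8]
tcp_rot: [150.0, 0.0, -0.5]
ft_force: [-0.5, -0.4, -0.1]
finger_gap: 56.4
grip_force: 85.0
TCP in seat frame (want -.5,1.7,172) [ -0.7   1.6 185.1] F seat frame [-0.2 -0.4 -0.3] gap 56.2
turn/60 [ 0.     -0.0001  0.0004]
```

```bash
python3 -m jog '0 0 0.02 0 0 0 1; 0 0 0 0 0 0 1' && python3 rel.py;  python3 -m jog '0 0 0.015 0 0 0 1; 0 0 0 0 0 0 1' && python3 rel.py; 
```

```text
time: 11.35
tool_pos: [559.4, 217.6, 283.2]
tcp_rot: [150.0, 0.0, -0.5]
ft_force: [-0.8, 0.5, 0.4]
finger_gap: 56.0
grip_force: 85.0
TCP in seat frame (want -.5,1.7,172) [ -0.7   1.6 183.2] F seat frame [-0.3  0.3 -0.3] gap 55.6
turn/60 [-0.     -0.0002  0.0003]
time: 11.75
tool_pos: [559.5, 217.0, 282.1]
tcp_rot: [150.0, -0.0, -0.5]
ft_force: [1.2, 0.4, -0.2]
finger_gap: 56.1
grip_force: 85.0
TCP in seat frame (want -.5,1.7,172) [ -0.7   1.7 181.8] F seat frame [-0.1  0.8 -0.2] gap 55.7
turn/60 [-0.0001 -0.0003  0.0003]
```

Underside is at about 10 mm with no force, so the studs have entered the sockets. Now I press gently onto the clips.

```bash
python3 -m jog '0 0 0.015 0 0 0 1; 0 0 0 0 0 0 1' && python3 rel.py;  python3 -m jog '0 0 0.01 0 0 0 1; 0 0 0 0 0 0 1' && python3 rel.py; python3 -m jog '0 0 0.01 0 0 0 1; 0 0 0 0 0 0 1' && python3 rel.py
```

```text
time: 12.15
tool_pos: [559.7, 216.3, 281.2]
tcp_rot: [150.0, -0.1, -0.5]
ft_force: [2.6, 1.6, 1.8]
finger_gap: 55.7
grip_force: 85.3
TCP in seat frame (want -.5,1.7,172) [ -0.6   1.9 180.7] F seat frame [-0.8  2.1  2.4] gap 55.8
turn/60 [-0.0003 -0.001   0.0001]
time: 12.55
tool_pos: [559.7, 216.1, 280.8]
tcp_rot: [150.0, -0.1, -0.5]
ft_force: [1.5, 3.7, 6.1]
finger_gap: 56.3
grip_force: 85.8
TCP in seat frame (want -.5,1.7,172) [ -0.6   1.9 180.2] F seat frame [-0.5  1.4  6.7] gap 55.9
turn/60 [-0.0006 -0.0015 -0.    ]
time: 12.95
tool_pos: [559.7, 215.8, 280.5]
tcp_rot: [150.1, -0.1, -0.5]
ft_force: [0.3, 4.9, 7.5]
finger_gap: 56.1
grip_force: 86.2
TCP in seat frame (want -.5,1.7,172) [ -0.5   1.9 179.8] F seat frame [-0.6  0.4  9. ] gap 55.8
turn/60 [-0.0009 -0.002  -0.0002]
```

```bash
for r in 1; do python3 -m jog '0 0 0.015 0 0 0 1; 0 0 0 0 0 0 1' | head -0; python3 rel.py; python3 -m jog '0 0 0.015 0 0 0 1; 0 0 0 0 0 0 1'|head -0; python3 rel.py; python3 -m jog '0 0 0.015 0 0 0 1; 0 0 0 0 0 0 1'|head -0; python3 rel.py; done
```

```text
TCP in seat frame (want -.5,1.7,172) [ -0.5   2.1 179. ] F seat frame [ 0.2 -0.6 12.3] gap 56.2
turn/60 [-0.0014 -0.0029 -0.0005]
TCP in seat frame (want -.5,1.7,172) [ -0.4   2.2 178.1] F seat frame [-0.1 -1.3 15.1] gap 56.0
turn/60 [-0.0018 -0.0036 -0.0007]
TCP in seat frame (want -.5,1.7,172) [ -0.7   1.4 174.8] F seat frame [ 0.1 -3.3  7.2] gap 56.1
turn/60 [-0.0004 -0.0005  0.0005]Exception ignored on flushing sys.stdout:
BrokenPipeError: [Errno 32] Broken pipe
Exception ignored on flushing sys.stdout:
BrokenPipeError: [Errno 32] Broken pipe
Exception ignored on flushing sys.stdout:
BrokenPipeError: [Errno 32] Broken pipe
```

```bash
python3 -m jog '0 0 0.012 0 0 0 1; 0 0 0 0 0 0 1' >/dev/null; python3 rel.py; python3 -m jog '0 0 0.012 0 0 0 1; 0 0 0 0 0 0 1'>/dev/null; python3 rel.py; python3 -m jog '0 0 0.012 0 0 0 1; 0 0 0 0 0 0 1' >/dev/null; python3 rel.py
```

```text
TCP in seat frame (want -.5,1.7,172) [ -0.8   1.5 172.7] F seat frame [-1.1 -1.3  5.1] gap 56.1
turn/60 [-0.0001  0.0001  0.0005]
TCP in seat frame (want -.5,1.7,172) [ -0.7   1.5 172.7] F seat frame [-0.5 -5.  12.2] gap 56.4
turn/60 [-0.0005 -0.0005  0.0002]
TCP in seat frame (want -.5,1.7,172) [ -0.6   1.5 172.6] F seat frame [ 0.3 -8.4 19. ] gap 55.9
turn/60 [-0.001 -0.001  0.   ]
```

The force is now stiff at the face depth, so I release, back off, and press each bar with shut fingers.

```bash
python3 -m jog '0 0 -0.03 0 0 0 1; 0 0 -0.01 0 0 0 -0.55; 0 0 0 0 0 0 -0.55; 0 0 0 0 0 0 -0.55; 0 0 0 0 0 0 -0.55' ; python3 -m jog '0 0 -0.1 0 0 0 -0.6; 0 0 -0.3 0 0 0 -0.6; 0 0 -0.5 0 0 0 -0.6; 0 0 -0.5 0 0 0 -0.6;0 0 0 0 0 0 -0.6'; python3 rel.py; python3 - <<'E'
from h import *
import pickle
s=snapshot("wrist");pickle.dump(s,open("w4.pkl","wb"));p=seat(557,125.5,-.0088)
im=s["img"].copy()
f=1.5;k=cv2.resize(im[:,:,::-1],None,fx=f,fy=f,interpolation=2)
for sg in(-1,1):   # predicted bar tops when home (red), 8 mm proud (blue)
  for h,c in((22,(0,0,255)),(30,(255,0,0))):
    q=[proj(s,p[0]+p[1]@np.array([a,sg*44.3+b,h])) for a,b in((-22,-6.2),(22,-6.2),(22,6.2),(-22,6.2))]
    cv2.polylines(k,[np.int32((np.array(q)+.5)*f)],True,c)
cv2.imwrite("pics/w4.png",k)
E
```

```text
time: 16.12
tool_pos: [559.4, 213.0, 275.3]
tcp_rot: [150.0, 0.0, -0.5]
ft_force: [-0.3, 0.0, -0.5]
finger_gap: 66.2
grip_force: 0.0
time: 16.75
tool_pos: [560.5, 285.5, 402.8]
tcp_rot: [150.3, -0.5, -0.4]
ft_force: [0.2, -0.2, -0.3]
finger_gap: 68.3
grip_force: 0.0
TCP in seat frame (want -.5,1.7,172) [ -0.4   1.7 316.7] F seat frame [-0.5 -0.2 -0.4] gap 68.3
turn/60 [0.0003 0.0003 0.0009]
```

View pics/w4.png

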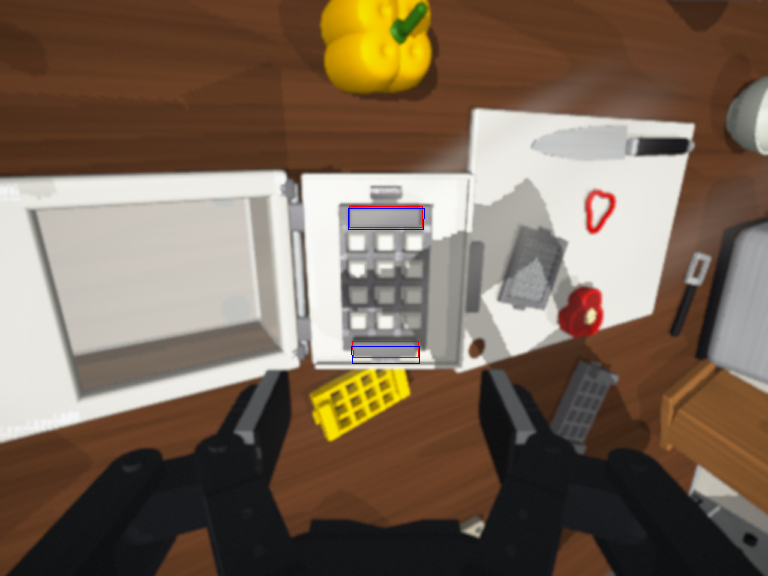

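The grid sits on the studs, bars matching the "home" outlines at (386,217) and (386,348), with the far clip at (386,191) beyond its tab. I confirm by pressing each bar with shut fingers; contact is expected at TCP height 195 if home and 203 if proud.

```bash
python3 -m jog '0.426 0 0.2 0 0 0 1; 0 0 0.4 0 0 0 1; 0 0 0.4 0 0 0 1; 0 0 0 0 0 0 1; 0 0 0 0 0 0 1' 40;  python3 -m jog '0 0 0.06 0 0 0 1; 0 0 0 0 0 0 1; 0 0 0 0 0 0 1'; python3 rel.py; for i in 1; do python3 -m jog '0 0 0.03 0 0 0 1; 0 0 0 0 0 0 1' >/dev/null; python3 rel.py; python3 -m jog '0 0 0.02 0 0 0 1; 0 0 0 0 0 0 1' >/dev/null; python3 rel.py; done
```

```text
time: 17.58
tool_pos: [602.3, 233.0, 311.0]
tcp_rot: [150.0, -0.0, -0.5]
ft_force: [0.5, -0.1, -0.1]
finger_gap: 0.2
grip_force: 0.0
time: 17.95
tool_pos: [602.2, 230.2, 305.7]
tcp_rot: [150.0, -0.0, -0.5]
ft_force: [0.4, 0.4, 0.2]
finger_gap: -0.0
grip_force: 0.0
TCP in seat frame (want -.5,1.7,172) [ -0.7  44.3 208.8] F seat frame [ 0.2 -0.2 -0.3] gap 0.3
turn/60 [-0.0002 -0.0006  0.0003]
TCP in seat frame (want -.5,1.7,172) [ -0.7  44.2 205. ] F seat frame [ 0.2 -0.  -0.1] gap 0.2
turn/60 [ 0.0001 -0.0001  0.0004]
TCP in seat frame (want -.5,1.7,172) [ -0.7  44.2 203.1] F seat frame [-0.   0.2 -0.1] gap -0.2
turn/60 [ 0.     -0.0002  0.0003]
```

```bash
python3 -m jog '0 0 0.04 0 0 0 1; 0 0 0 0 0 0 1' >/dev/null; python3 rel.py; python3 -m jog '0 0 0.03 0 0 0 1; 0 0 0 0 0 0 1' >/dev/null; python3 rel.py;python3 -m jog '0 0 0.015 0 0 0 1; 0 0 0 0 0 0 1' >/dev/null; python3 rel.py; python3 -m jog '0 0 0.015 0 0 0 1; 0 0 0 0 0 0 1' >/dev/null; python3 rel.py
```

```text
TCP in seat frame (want -.5,1.7,172) [ -0.7  44.2 198.9] F seat frame [-0.3 -0.5 -0. ] gap -0.1
turn/60 [ 0.     -0.0001  0.0004]
TCP in seat frame (want -.5,1.7,172) [ -0.7  44.2 196.1] F seat frame [-0.1 -0.1 -0.3] gap -0.1
turn/60 [-0.     -0.0002  0.0004]
TCP in seat frame (want -.5,1.7,172) [ -0.6  44.3 195.6] F seat frame [ 0.7 -2.   5.7] gap -0.1
turn/60 [-0.0005 -0.001   0.0001]
TCP in seat frame (want -.5,1.7,172) [ -0.5  44.2 195.6] F seat frame [ 0.9 -6.1 13.6] gap -0.1
turn/60 [-0.0011 -0.0017 -0.0002]
```

End a: stiff contact at 195.6, so it is home. A little more push, then end b.

```bash
python3 -m jog '0 0 0.015 0 0 0 1; 0 0 0 0 0 0 1' >/dev/null; python3 rel.py; python3 -m jog '0 0 -0.2 0 0 0 1; -0.443 0 0 0 0 0 1; -0.443 0 0 0 0 0 1; 0 0 0.1 0 0 0 1; 0 0 0 0 0 0 1'>/dev/null; python3 rel.py;  python3 -m jog '0 0 0.03 0 0 0 1; 0 0 0 0 0 0 1' >/dev/null; python3 rel.py; python3 -m jog '0 0 0.03 0 0 0 1; 0 0 0 0 0 0 1' >/dev/null; python3 rel.py
```

```text
TCP in seat frame (want -.5,1.7,172) [ -0.4  44.1 195.5] F seat frame [ 1.4 -9.6 20.6] gap -0.2
turn/60 [-0.0019 -0.0025 -0.0005]
TCP in seat frame (want -.5,1.7,172) [ -0.5 -43.7 201.8] F seat frame [-0.1  0.5  0.1] gap 0.1
turn/60 [-0.0003 -0.0007 -0.0005]
TCP in seat frame (want -.5,1.7,172) [ -0.7 -44.2 198.5] F seat frame [-0.4  0.6 -0.2] gap -0.1
turn/60 [ 0.     -0.      0.0002]
TCP in seat frame (want -.5,1.7,172) [ -0.7 -44.4 195.7] F seat frame [0.1 0.6 0.1] gap 0.0
turn/60 [ 0.     -0.0003  0.0004]
```

```bash
python3 -m jog '0 0 0.015 0 0 0 1; 0 0 0 0 0 0 1' >/dev/null; python3 rel.py; python3 -m jog '0 0 0.02 0 0 0 1; 0 0 0 0 0 0 1' >/dev/null; python3 rel.py; python3 -m jog '0 0 0.015 0 0 0 1; 0 0 0 0 0 0 1' >/dev/null; python3 rel.py
```

```text
TCP in seat frame (want -.5,1.7,172) [ -0.5 -44.4 195.6] F seat frame [ 1.  -4.2  9.2] gap -0.0
turn/60 [-0.0008 -0.0009 -0.    ]
TCP in seat frame (want -.5,1.7,172) [ -0.3 -44.5 195.5] F seat frame [ 2.5 -9.9 21.7] gap 0.3
turn/60 [-0.0018 -0.0017 -0.0006]
TCP in seat frame (want -.5,1.7,172) [ -0.2 -44.5 195.4] F seat frame [  2.7 -14.   30.2] gap 0.1
turn/60 [-0.0025 -0.0023 -0.0009]
```

Both ends meet the stiff face at the same depth (195.5 mm), so the grid is fully home. I retreat and hand in.

```bash
python3 -m jog '0 0 -0.1 0 0 0 1; 0 0 -0.4 0 0 0 1; 0 0 -0.5 0 0 0 1; 0 0 0 0 0 0 1; 0 0 0 0 0 0 1'; python3 -c "
from bench import *
print(hand_in())"
```

```text
time: 24.3
tool_pos: [513.8, 271.7, 375.8]
tcp_rot: [150.0, 0.0, -0.5]
ft_force: [-0.4, 0.0, -0.9]
finger_gap: -0.3
grip_force: 0.0
the job is handed in; nothing more can be done
None
```

The cleaning grid is seated on the lid's studs, home at both ends by contact depth (both bars stiff at the same height), let go, and handed in at about 24 s; no verdict was returned.

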